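Put the label rolls away on the dowel rack in order of height

ROBOT

A 7-joint arm with a two-finger parallel gripper is mounted at the origin on the work surface. World frame = base frame: x ahead of the robot, y to its left, z up, the work surface at z = 0. Lengths are in m, angles in rad, forces in N, time in s.
With the tool pointing down it reaches from about 0.4 to 0.85 m from the base axis. Payload 10.4 kg.
Tool frame: the origin (TCP) lies between the finger pads; the fingertips stand ahead of it and the grasp point (between the pads) lies 5 mm behind it (manip.tip_extent is the z of the fingertips in the tool frame, in m); z points along the fingers, y is the line along which they close (so a half turn about z gives the same grasp; the last joint's range is limited). The gripper opens to 85 mm and grips with 20 to 120 N. Pads are 22 mm wide; open, the fingers measure 114 mm over their backs; the gripper's body (76 mm by 85 mm) begins 54 mm behind the grasp point. The pads swing forward as they close: fully open they stand 13 mm farther back than shut.
Start: joints at [1.194, 0.332, -0.065, 1.46, 0.022, 1.35, -0.088], TCP at [0.217, -0.586, 0.245] pointing down, gripper open.
Joint ranges: [-2.6, 2.6], [-0.5, 2.12], [-1.47, 1.34], [0.16, 2.42], [-1.27, 4.41], [0.06, 2.06], [-2.6, 2.6]. Speed limits (rad/s): [2.22, 2.22, 2.79, 2.79, 3.14, 3.14, 3.14].

INTERFACE

Orientations are given as a unit quaternion [x, y, z, w].
In Python, from workcell import status, viewer, manip gives the robot as it stands.
- The arm moves only by the tool play_rows, never from a script. Its argument "plan" is one flat list of numbers, 7 for each row, row after row: the turn, a rotation vector about the tool's x, y, z in degrees, then the shift along the tool's x, y, z in m, then the opening, from 0 (shut) to 1 (fully open). In form: [ax, ay, az, dx, dy, dz, grip, ax, ay, az, dx, dy, dz, grip, ...]. A call has 1 to 20 rows; each row is the pose to reach, as a shift and turn from the pose commanded when the call began, along the tool's axes at that moment; what a row does not reach only later rows make up. A row lasts 1/8 s, in which the tool goes at most 62.5 mm and 10.7 degrees, less where a joint would pass 70% of its speed; a pose out of reach is approached as far as the arm can. A call with a gripper value outside its range is refused whole. The fingers move at their own pace and stop on an object; "squeeze" is the grip in N (left out, the last holds). Time passes only in rows, so rows that repeat a pose let the fingers close. It gives the time, the measured TCP pose, the force, the opening and the grip force at its end, in the units of the state.
- status.get_obs(): the state, without advancing time (a new reading comes with each control period).
- viewer.camera(name): name is "scene" or "top" or "wrist"; returns the picture (384x512x3 uint8, red, green, blue); there is no depth.
- viewer.camera_model(name): a dict with "fx", "fy", "cx", "cy" (pixels), "D" ([k1, k2, p1, p2, k3] as OpenCV has them; the pictures are not rectified), "R" (3x3) and "t" (3): a world point X has camera coordinates R X + t. Camera axes: x right, y down, z forward; pixel columns grow to the right and rows downward; lengths in m; the calibration is good to about 2 mm. A picture is of the moment at which its call begins: read the wrist's pose just before it. camera_model takes no time and is no camera call; for the wrist camera it gives the pose at the moment of the call.
- manip.hand_in(): hands the job in; it is judged then, once.
The state is a dict: "clock": time; "joint_pos": joint angles; "joint_velocities": joint speeds; "tau": joint torques, N m; "position": TCP position; "ee_rot": TCP orientation; "ft_force": force on the tool from outside, world axes, zero at the start; "torque": the same for the moment, N m; "grip_width": opening from 0.0 (shut) to 1.0 (fully open); "grasp_force": force on a finger pad.
Only numpy, scipy, OpenCV 4.12 (cv2) and the standard library are available. Lean on these libraries where they do the work, as an engineer would, in place of code of your own. Each camera call takes 0.05 s, during which the arm holds its last target. There are 200 camera calls.

TASK

Put the four rolls of white labels away on the wooden rack, each standing upright over its own dowel and down flat on the board. Line them up by height: the tallest next to the rack's high end cheek, then stepping down to the shortest at the low end.

Things in the scene. Friction and masses are not known exactly. Their poses are not given: they have to be found in the camera images.
- roll_104: the tallest of the four rolls of blank white labels, a hard-wound paper cylinder standing on end, 104 mm high, 64 mm outside diameter, with an open 26 mm bore (brown cardboard core) right through along its axis. Origin: centre of its underside; z is its axis, up; round, so its yaw means nothing. Starts standing on the table (z = 0).
- roll_80: the second tallest of the four rolls of blank white labels, a hard-wound paper cylinder standing on end, 80 mm high, 57 mm outside diameter, with an open 26 mm bore (brown cardboard core) right through along its axis. Origin: centre of its underside; z is its axis, up; round, so its yaw means nothing. Starts standing on the table (z = 0).
- roll_58: the third tallest of the four rolls of blank white labels, a hard-wound paper cylinder standing on end, 58 mm high, 50 mm outside diameter, with an open 26 mm bore (brown cardboard core) right through along its axis. Origin: centre of its underside; z is its axis, up; round, so its yaw means nothing. Starts standing on the table (z = 0).
- roll_38: the shortest of the four rolls of blank white labels, a hard-wound paper cylinder standing on end, 38 mm high, 44 mm outside diameter, with an open 26 mm bore (brown cardboard core) right through along its axis. Origin: centre of its underside; z is its axis, up; round, so its yaw means nothing. Starts standing on the table (z = 0).
- dowel_a: one of the four identical round beech dowels, 9 mm diameter, standing up 36 mm from the rack's board. Origin: on its axis at its foot, level with the board's top (z = 0.015). The four stand in one straight row 88 mm apart; the letter says nothing about its place in the row.
- dowel_b: one of the four identical round beech dowels, 9 mm diameter, standing up 36 mm from the rack's board. Origin: on its axis at its foot, level with the board's top (z = 0.015). The four stand in one straight row 88 mm apart; the letter says nothing about its place in the row.
- dowel_c: one of the four identical round beech dowels, 9 mm diameter, standing up 36 mm from the rack's board. Origin: on its axis at its foot, level with the board's top (z = 0.015). The four stand in one straight row 88 mm apart; the letter says nothing about its place in the row.
- dowel_d: one of the four identical round beech dowels, 9 mm diameter, standing up 36 mm from the rack's board. Origin: on its axis at its foot, level with the board's top (z = 0.015). The four stand in one straight row 88 mm apart; the letter says nothing about its place in the row.
- cheek_high: the rack's high end cheek: an upright plywood plate 90 mm deep (across the row), 12 mm thick, 140 mm high above the board, with a dark hand slot near its top. It stands at the left or the right end of the board, in line with the dowels, its middle plane 70 mm from the nearest dowel. Origin: centre of its foot, on the board. The cheek at the other end is only 30 mm high.
- rack: the label-roll rack, fixed to the table: a plywood board 90 mm deep (its x) by 416 mm long (its y, the line of the dowels) and 15 mm thick. Origin: centre of its underside, on the table (z = 0); yaw turns it slightly. Board top at z = 0.015.
There are look-alikes about, which are no part of the job. Leave any yellow look-alike of the roll_104 alone.

How it is judged:
At the end, for the whole second after the job is handed in: Counting from the high end cheek, the four rolls stand in the order 104, 80, 58, 38 mm high, each over its own dowel (axis within 14 mm of its dowel's place, both along the row and across it), upright within 0.1 rad, underside on the board (z 10 to 20 mm), released and at rest (horizontal distance between roll_104 and cheek_high between 0.056 and 0.084 m and x of roll_104 in the frame of rack between -0.014 and 0.014 m and height (world z) of roll_104 between 0.01 and 0.02 m and angle between each of roll_104, roll_80, roll_58, roll_38's own z axis and vertical below 0.1 rad and linear speed of each of roll_104, roll_80, roll_58, roll_38 below 0.02 m/s and angular speed of each of roll_104, roll_80, roll_58, roll_38 below 0.2 rad/s and horizontal distance between roll_80 and cheek_high between 0.144 and 0.172 m and x of roll_80 in the frame of rack between -0.014 and 0.014 m and height (world z) of roll_80 between 0.01 and 0.02 m and horizontal distance between roll_58 and cheek_high between 0.232 and 0.26 m and x of roll_58 in the frame of rack between -0.014 and 0.014 m and height (world z) of roll_58 between 0.01 and 0.02 m and horizontal distance between roll_38 and cheek_high between 0.32 and 0.348 m and x of roll_38 in the frame of rack between -0.014 and 0.014 m and height (world z) of roll_38 between 0.01 and 0.02 m); the robot touches nothing.
It also fails if it takes over 99 s, if anything falls off the work surface, if the arm or the gripper's body presses on something with over 40 N, if the wrist force passes 120 N, or if a joint passes its speed limit or range.

## Working session

There is one attempt and no reset: what is moved stays moved. The work goes in short steps, Python scripts to look and compute and a tool call to move; the robot and the scene stay as the last step left them, time stands still between calls to the robot, and variables do not carry over. Pictures are saved under pics/ and viewed, at most 14 in all, crops included, and the job is handed in when it is done.

Besides the shell and the picture viewer there is one more tool, called after ">>>" in YAML: its name, and indented under it one key for each argument. play_rows: Moves the arm, as the interface text tells. Its arguments: {"type":"object","properties":{"plan":{"type":"array","items":{"type":"number"}},"squeeze":{"type":"number"}},"required":["plan"]}

```bash
mkdir -p pics; python3 - <<'E'
from workcell import status, viewer, manip
import cv2
o=status.get_obs(); print({k:o[k] for k in('clock','position','ee_rot','grip_width')}, manip.tip_extent)
for n in('scene','top'):
    cv2.imwrite(f'pics/{n}0.png',cv2.resize(viewer.camera(n)[:,:,::-1],(800,600),interpolation=cv2.INTER_CUBIC))
    print(n,viewer.camera_model(n))
E
```

```text
{'clock': 0.0, 'position': array([ 0.21640766, -0.585952  ,  0.24448609]), 'ee_rot': array([ 9.84394307e-01,  1.75975315e-01, -1.52779282e-04, -7.16639380e-04]), 'grip_width': 0.9961682408843947} 0.014
scene {'fx': 401.48583166761927, 'fy': 401.48583166761927, 'cx': 259.80917443701867, 'cy': 193.2607294994958, 'D': array([-0.04752594,  0.        ,  0.        ,  0.        ,  0.        ]), 'R': array([[ 0.69784904,  0.71617643,  0.00990172],
       [ 0.52602524, -0.50308337, -0.68571464],
       [-0.48611127,  0.48373386, -0.72780313]]), 't': array([-0.35287078, -0.24238848,  1.20999971])}
top {'fx': 464.48760664009427, 'fy': 464.48760664009427, 'cx': 259.2135881126442, 'cy': 197.74892485647632, 'D': array([-0.193719,  0.      ,  0.      ,  0.      ,  0.      ]), 'R': array([[-0.01013458, -0.99981543, -0.01632156],
       [-0.98845678,  0.01248426, -0.1509879 ],
       [ 0.15116379,  0.01460296, -0.98840086]]), 't': array([0.0072047 , 0.49926587, 1.24153212])}
```

View pics/scene0.png

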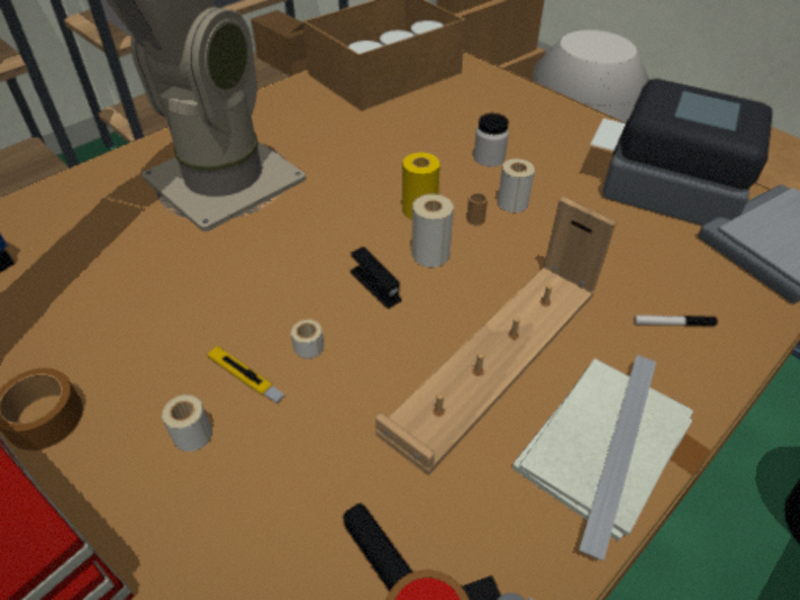

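View pics/top0.png

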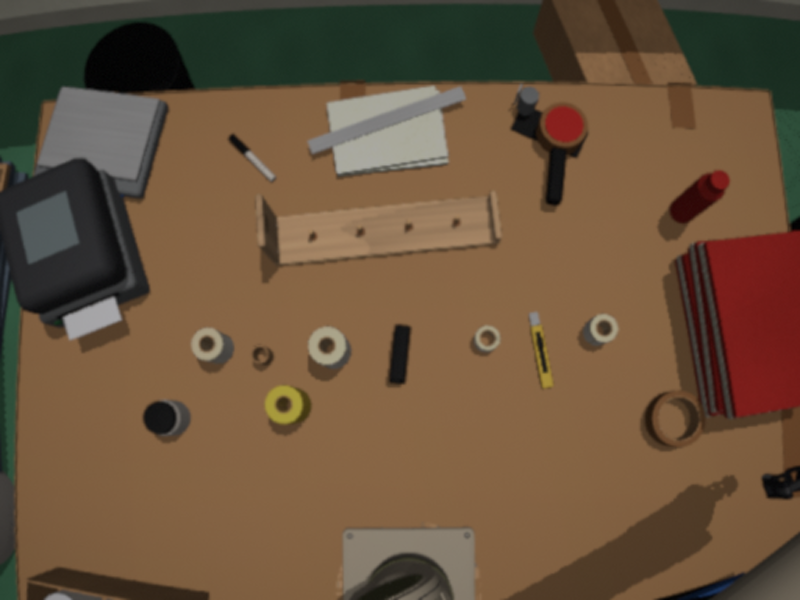

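Both views show the high cheek at the left end (+y). In the top picture the rolls are at: 104 (327,346), 80 (208,344), 38 (487,338), 58 (604,327). The yellow look-alike is at (285,405), and the dowel tops run from (314,236) to (457,222). I'll enlarge these areas to read them more closely.

```bash
python3 - <<'E'
import cv2,numpy as np
from workcell import viewer
im=viewer.camera('top')[:,:,::-1].copy(); cv2.imwrite('pics/topraw.png',im)
a=im[120:175,160:325]; r=lambda a,s:cv2.resize(a,None,fx=s,fy=s,interpolation=cv2.INTER_CUBIC)
A=r(a,4.8)  # 792x264
t=[im[200:240,c:c+40] for c in(115,190,292,366)]
B=np.hstack([r(x,4.95) for x in t])
print(A.shape,B.shape)
out=np.zeros((480,800,3),np.uint8); out[:264,:792]=A; out[270:270+B.shape[0],:B.shape[1]]=B[:,:800]
cv2.imwrite('pics/crop.png',out)
E
```

```text
(264, 792, 3) (198, 792, 3)
```

View pics/crop.png

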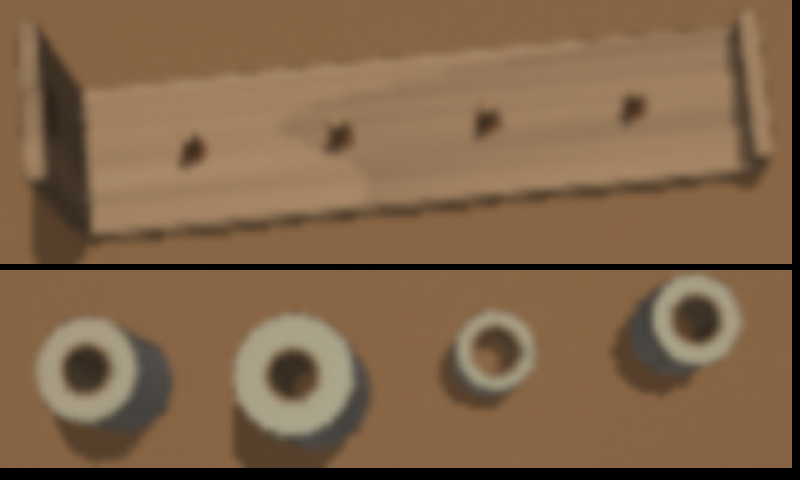

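The enlarged crop shows the roll top rings clearly: 80 at (87,370), 104 at (294,375), 38 at (496,351), 58 at (697,320). The board corners are at (91,237), (85,92), (745,172) and (733,30), and the dowels are small dark pegs.

```bash
cat > h.py <<'E'
import cv2,numpy as np
def ray(m,uv,z):
    K=np.array([[m['fx'],0,m['cx']],[0,m['fy'],m['cy']],[0,0,1]])
    n=cv2.undistortPoints(np.array([[uv]],float),K,m['D'])[0,0]
    R,t=np.array(m['R']),np.array(m['t']); C=-R.T@t; d=R.T@np.r_[n,1]
    return (C+d*(z-C[2])/d[2])[:2]
def proj(m,X):
    K=np.array([[m['fx'],0,m['cx']],[0,m['fy'],m['cy']],[0,0,1]])
    return cv2.projectPoints(np.array(X,float).reshape(-1,3),cv2.Rodrigues(np.array(m['R']))[0],np.array(m['t']),K,m['D'])[0][:,0]
E
python3 - <<'E'
from h import *
from workcell import viewer
m=viewer.camera_model('top'); s=viewer.camera_model('scene')
A=lambda u,v:(160+(u+.5)/4.8-.5,120+(v+.5)/4.8-.5)
for n,u,v,z,k,c,us in(('80',87,370,.08,0,115,(516,167)),('104',294,375,.104,1,190,(433,206)),('38',496,351,.038,2,292,(307,330)),('58',697,320,.058,3,366,(186,409))):
    p=(c+(u-198*k+.5)/4.95-.5,200+(v-270+.5)/4.95-.5)
    print(n,ray(m,p,z),'scene',ray(s,((us[0]+.5)/1.5625-.5,(us[1]+.5)/1.5625-.5),z))
P=np.array([ray(m,A(*p),.015) for p in((91,237),(85,92),(745,172),(733,30))]);print(P)
for p,us in zip(((196,143),(341,130),(488,116),(635,101)),((546,290),(515,321),(479,358),(438,399))):
    print('dowel',ray(m,A(*p),.051),'scene',ray(s,((us[0]+.5)/1.5625-.5,(us[1]+.5)/1.5625-.5),.051))
E
```

```text
80 [0.43704303 0.34418413] scene [0.43477421 0.33876394]
104 [0.43014078 0.13188692] scene [0.43184965 0.12935072]
38 [ 0.44698991 -0.14210433] scene [ 0.44883644 -0.14308582]
58 [ 0.45886861 -0.34559677] scene [ 0.46225848 -0.34243096]
[[ 0.58894403  0.23161644]
 [ 0.67861505  0.23733548]
 [ 0.62286365 -0.15791302]
 [ 0.71096174 -0.15365304]]
dowel [0.63591491 0.16401148] scene [0.6430259  0.15746965]
dowel [0.64214869 0.07942521] scene [0.65002246 0.07519907]
dowel [ 0.64919547 -0.00593302] scene [ 0.65857712 -0.01243369]
dowel [ 0.65711515 -0.09136596] scene [ 0.6661809  -0.10045425]
```

>>> play_rows:
  plan: [0,0,-74.6,0.571,-0.45,-0.08,1,0,0,-74.6,0.571,-0.45,-0.08,1,0,0,-74.6,0.571,-0.45,-0.08,1,0,0,-74.6,0.571,-0.45,-0.08,1,0,0,-74.6,0.571,-0.45,-0.08,1,0,0,-74.6,0.571,-0.45,-0.08,1,0,0,-74.6,0.571,-0.45,-0.08,1,0,0,-74.6,0.571,-0.45,-0.08,1,0,0,-74.6,0.571,-0.45,-0.08,1,0,0,-74.6,0.571,-0.45,-0.08,1,0,0,-74.6,0.571,-0.45,-0.08,1,0,0,-74.6,0.571,-0.45,-0.08,1,0,0,-74.6,0.571,-0.45,-0.08,1,0,0,-74.6,0.571,-0.45,-0.08,1,0,0,-74.6,0.571,-0.45,-0.08,1,0,0,-74.6,0.571,-0.45,-0.08,1,0,0,-74.6,0.571,-0.45,-0.08,1]

```text
clock: 2.28
position: [0.5962, 0.033, 0.3255]
ee_rot: [0.677, 0.736, -0.0, 0.0]
ft_force: [-0.0, 0.6, -0.0]
grip_width: 1.003
grasp_force: 0.0
```

```bash
python3 - <<'E'
from h import *
from workcell import status,viewer
o=status.get_obs();print(o['clock'],o['position'],o['ee_rot'],o['joint_pos'],o['ft_force'])
m=viewer.camera_model('wrist');print(m)
im=viewer.camera('wrist')[:,:,::-1]
cv2.imwrite('pics/w0.png',cv2.resize(im,(800,600),interpolation=cv2.INTER_CUBIC))
E
```

```text
2.275 [0.5961751  0.03299695 0.32545128] [ 6.76795436e-01  7.36171090e-01 -5.69722070e-05  2.48978227e-04] [ 0.41331705  0.31544614 -0.69976662  1.37907528  0.20191948  1.5187708
 -0.18825218] [-0.00623568  0.62091692 -0.01638511]
{'fx': 289.2739618477438, 'fy': 289.2739618477438, 'cx': 255.7221316637491, 'cy': 192.42836326576844, 'D': array([-0.01752236,  0.        ,  0.        ,  0.        ,  0.        ]), 'R': array([[ 9.96538095e-01,  8.31372236e-02,  1.67272099e-04],
       [ 7.88816656e-02, -9.46159794e-01,  3.13941598e-01],
       [ 2.62584990e-02, -3.12841567e-01, -9.49442281e-01]]), 't': array([-0.5973426 , -0.08150323,  0.45191081])}
```

View pics/w0.png

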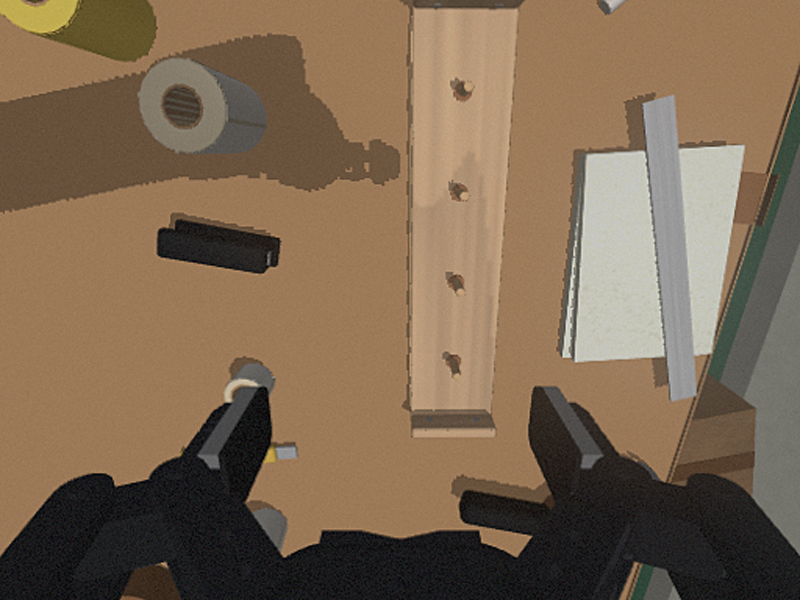

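The wrist view shows all four dowels, with tops near (467,87), (463,196), (460,291) and (457,374). The tall roll's rim is at (183,105). I'll crop the dowels to read them better.

```bash
python3 - <<'E'
from h import *
im=cv2.imread('pics/w0.png')
cv2.imwrite('pics/w0c.png',np.hstack([cv2.resize(im[v-30:v+30,430:490],(200,200),interpolation=cv2.INTER_CUBIC) for v in(90,193,285,365)]))
E
```

```text
(no output)
```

View pics/w0c.png

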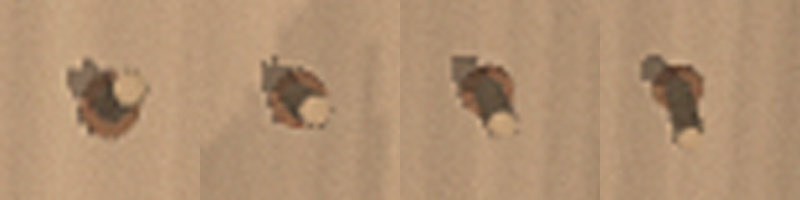

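The crop shows the light dowel tops at (132,88), (114,109), (102,125) and (86,139) within their tiles.

```bash
python3 - <<'E'
from h import *
from workcell import viewer
m=viewer.camera_model('wrist')
f=lambda u,v:((u+.5)/1.5625-.5,(v+.5)/1.5625-.5)
Q=np.array([ray(m,f(430+u/3.333,v0-30+v/3.333),.051) for u,v,v0 in((132,88,90),(114,109,193),(102,125,285),(86,139,365))])
print(Q,np.linalg.norm(np.diff(Q,axis=0),axis=1))
d=Q[0]-Q[3];e=d/np.linalg.norm(d);c=Q.mean(0)
print('yaw',np.arctan2(-e[0],e[1]),'fit',[list((c+e*k).round(4)) for k in(.132,.044,-.044,-.132)])
print('roll104',ray(m,f(183,105),.104),'foot rings',[ray(m,f(430+u/3.333,v0-30+v/3.333),.015) for u,v,v0 in((110,108,90),(98,98,193),(88,92,285),(78,86,365))])
E
```

```text
[[ 0.6423946   0.16966402]
 [ 0.64904012  0.08240689]
 [ 0.6569697  -0.00586856]
 [ 0.66324968 -0.09349878]] [0.08750983 0.08863089 0.08785496]
yaw 0.0790825457903953 fit [[np.float64(0.6425), np.float64(0.1698)], [np.float64(0.6494), np.float64(0.082)], [np.float64(0.6564), np.float64(-0.0057)], [np.float64(0.6633), np.float64(-0.0934)]]
roll104 [0.43170886 0.13352024] foot rings [array([0.64184196, 0.16924029]), array([0.6493792 , 0.08224768]), array([ 0.65740498, -0.00651046]), array([ 0.66489313, -0.09332217])]
```

>>> play_rows:
  plan: [0,0,0,0.112,-0.156,0.16,1,0,0,0,0.112,-0.156,0.16,1,0,0,0,0.112,-0.156,0.16,1,0,0,0,0.112,-0.156,0.16,1,0,0,0,0.112,-0.156,0.16,1,0,0,0,0.112,-0.156,0.16,1,0,0,0,0.112,-0.156,0.2,1,0,0,0,0.112,-0.156,0.23,1,0,0,0,0.112,-0.156,0.26,1,0,0,0,0.112,-0.156,0.26,1,0,0,0,0.112,-0.156,0.26,1,0,0,0,0.112,-0.156,0.26,0,0,0,0,0.112,-0.156,0.26,0,0,0,0,0.112,-0.156,0.26,0,0,0,0,0.112,-0.156,0.26,0,0,0,0,0.112,-0.156,0.26,0]
  squeeze: 40

```text
clock: 4.32
position: [0.4322, 0.1322, 0.0666]
ee_rot: [0.676, 0.736, 0.001, 0.001]
ft_force: [-4.1, -1.1, 8.6]
grip_width: 0.729
grasp_force: 42.0
```

>>> play_rows:
  plan: [0,0,0,0,0,-0.05,0,0,0,0,0,0,-0.09,0,0,0,0,0,0,-0.09,0,0,0,0,0.005,0.05,-0.09,0,0,0,0,0.01,0.1,-0.09,0,0,0,0,0.015,0.15,-0.09,0,0,0,0,0.0195,0.19,-0.09,0,0,0,0,0.0195,0.212,-0.09,0,0,0,0,0.0195,0.212,-0.09,0,0,0,0,0.0195,0.212,-0.09,0]

```text
clock: 5.58
position: [0.64, 0.1695, 0.1544]
ee_rot: [0.676, 0.737, -0.001, -0.0]
ft_force: [-0.0, 0.3, -2.1]
grip_width: 0.729
grasp_force: 46.2
```

```bash
python3 - <<'E'
from h import *
from workcell import viewer
im=viewer.camera('wrist')[:,:,::-1]; im2=viewer.camera('scene')[80:280,180:440,::-1]
cv2.imwrite('pics/w1.png',np.hstack([cv2.resize(im,(400,300)),cv2.resize(im2,(390,300))]))
E
```

```text
(no output)
```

View pics/w1.png

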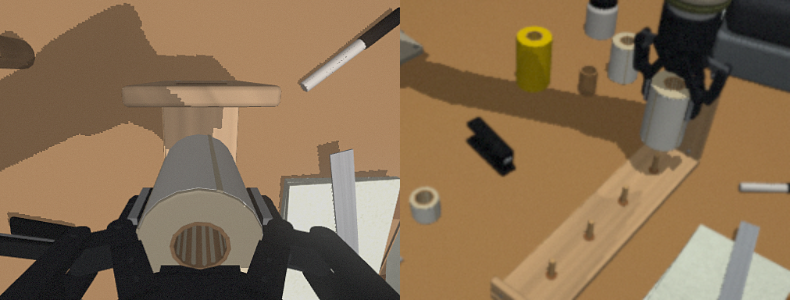

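The roll is held upright and centred over the dowel nearest the high cheek. I'll lower it now.

>>> play_rows:
  plan: [0,0,0,0,0.002,0.02,0,0,0,0,0,0.002,0.035,0,0,0,0,0,0.002,0.05,0,0,0,0,0,0.002,0.06,0,0,0,0,0,0.002,0.067,0,0,0,0,0,0.002,0.071,0,0,0,0,0,0.002,0.071,0,0,0,0,0,0.002,0.071,0]

```text
clock: 6.68
position: [0.6432, 0.1697, 0.0848]
ee_rot: [0.676, 0.737, 0.0, 0.0]
ft_force: [0.2, -0.5, -2.2]
grip_width: 0.733
grasp_force: 46.2
```

>>> play_rows:
  plan: [0,0,0,0,-0.001,0.002,0,0,0,0,0,-0.001,0.002,0,0,0,0,0,-0.001,0.002,0.9,0,0,0,0,-0.001,0.002,0.9,0,0,0,0,-0.001,0.002,0.9,0,0,0,0,-0.001,0.002,0.9,0,0,0,0,-0.001,-0.03,0.9,0,0,0,0,-0.001,-0.08,1,0,0,0,0,-0.001,-0.14,1,0,0,0,0,-0.001,-0.165,1,0,0,0,0,-0.001,-0.165,1]

```text
clock: 8.05
position: [0.6427, 0.1701, 0.2518]
ee_rot: [0.676, 0.737, 0.002, 0.001]
ft_force: [0.2, -0.7, -1.2]
grip_width: 1.002
grasp_force: 0.0
```

>>> play_rows:
  plan: [0,0,0,0.12,-0.191,0,1,0,0,0,0.12,-0.191,0,1,0,0,0,0.12,-0.191,0,1,0,0,0,0.12,-0.191,0,1,0,0,0,0.12,-0.191,0,1,0,0,0,0.12,-0.191,0,1,0,0,0,0.12,-0.191,0,1]

```text
clock: 8.93
position: [0.4423, 0.2719, 0.2487]
ee_rot: [0.677, 0.736, -0.0, -0.0]
ft_force: [0.7, -0.1, -0.6]
grip_width: 0.999
grasp_force: 0.0
```

```bash
python3 - <<'E'
from h import *
from workcell import viewer
m=viewer.camera_model('wrist')
im=viewer.camera('wrist')[:,:,::-1]; im2=viewer.camera('top')[110:190,150:260,::-1]
cv2.imwrite('pics/w2.png',np.hstack([cv2.resize(im,(400,300)),cv2.resize(im2,(400,300))]))
print(proj(m,[.436,.342,.08])*.78125)
np.save('m2.npy',m,allow_pickle=True)
E
```

```text
[[199.17578782  84.75117375]]
```

View pics/w2.png

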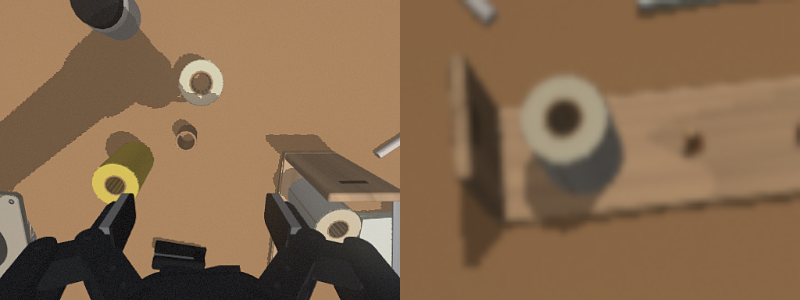

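The roll 80 top is at (201,82) in the wrist half, against a predicted (199,85), so its true position is about (0.437, 0.344). Roll 104 stands seated on the board beside the high cheek.

>>> play_rows:
  plan: [0,0,0,0.04,0.001,0.05,1,0,0,0,0.072,0.001,0.08,1,0,0,0,0.072,0.001,0.12,1,0,0,0,0.072,0.001,0.15,1,0,0,0,0.072,0.001,0.18,1,0,0,0,0.072,0.001,0.198,1,0,0,0,0.072,0.001,0.198,1,0,0,0,0.072,0.001,0.198,1,0,0,0,0.072,0.001,0.198,0,0,0,0,0.072,0.001,0.198,0,0,0,0,0.072,0.001,0.198,0,0,0,0,0.072,0.001,0.198,0,0,0,0,0.072,0.001,0.198,0,0,0,0,0.072,0.001,0.198,0,0,0,0,0.072,0.001,-0.03,0,0,0,0,0.072,0.001,-0.03,0,0,0,0,0.072,0.001,-0.03,0,0,0,0,0.072,0.001,-0.03,0,0,0,0,0.072,0.001,-0.03,0,0,0,0,0.072,0.001,-0.03,0]

```text
clock: 11.52
position: [0.4361, 0.3443, 0.2786]
ee_rot: [0.676, 0.736, -0.0, 0.0]
ft_force: [0.1, -0.3, -1.5]
grip_width: 0.656
grasp_force: 43.7
```

>>> play_rows:
  plan: [0,0,0,-0.28,0.19,0,0,0,0,0,-0.28,0.19,0,0,0,0,0,-0.28,0.19,0,0,0,0,0,-0.28,0.19,0,0,0,0,0,-0.28,0.19,0,0,0,0,0,-0.28,0.19,0,0,0,0,0,-0.28,0.19,0,0,0,0,0,-0.28,0.19,0,0,0,0,0,-0.28,0.19,0.05,0,0,0,0,-0.28,0.19,0.1,0,0,0,0,-0.28,0.19,0.13,0,0,0,0,-0.28,0.19,0.13,0,0,0,0,-0.28,0.19,0.13,0]

```text
clock: 13.15
position: [0.6497, 0.083, 0.1511]
ee_rot: [0.676, 0.737, 0.001, 0.001]
ft_force: [-0.2, 0.4, -0.6]
grip_width: 0.66
grasp_force: 43.7
```

>>> play_rows:
  plan: [0,0,0,-0.001,0,0.02,0,0,0,0,-0.001,0,0.04,0,0,0,0,-0.001,0,0.055,0,0,0,0,-0.001,0,0.068,0,0,0,0,-0.001,0,0.077,0,0,0,0,-0.001,0,0.083,0,0,0,0,-0.001,0,0.084,0,0,0,0,-0.001,0,0.084,0,0,0,0,-0.001,0,0.084,0]

```text
clock: 14.28
position: [0.6495, 0.0809, 0.0673]
ee_rot: [0.676, 0.736, -0.0, 0.0]
ft_force: [-8.7, -2.6, 16.0]
grip_width: 0.661
grasp_force: 45.0
```

>>> play_rows:
  plan: [0,0,0,0,0,-0.001,0.9,0,0,0,0,0,-0.001,0.9,0,0,0,0,0,-0.001,0.9,0,0,0,0,0,-0.001,0.9,0,0,0,0,0,-0.03,0.9,0,0,0,0,0,-0.08,1,0,0,0,0,0,-0.14,1,0,0,0,0,0,-0.2,1,0,0,0,0,0,-0.2,1]

```text
clock: 15.4
position: [0.6512, 0.0819, 0.2709]
ee_rot: [0.676, 0.737, 0.003, 0.003]
ft_force: [0.3, -0.1, -0.7]
grip_width: 0.998
grasp_force: 0.0
```

>>> play_rows:
  plan: [0,0,0,-0.48,-0.227,0,1,0,0,0,-0.48,-0.227,0,1,0,0,0,-0.48,-0.227,0,1,0,0,0,-0.48,-0.227,0,1,0,0,0,-0.48,-0.227,0,1,0,0,0,-0.48,-0.227,0,1,0,0,0,-0.48,-0.227,0,1,0,0,0,-0.48,-0.227,0,1,0,0,0,-0.48,-0.227,0,1,0,0,0,-0.48,-0.227,0,1,0,0,0,-0.48,-0.227,0,1,0,0,0,-0.48,-0.227,0,1]

```text
clock: 16.9
position: [0.4649, -0.4152, 0.2653]
ee_rot: [0.676, 0.737, 0.0, -0.0]
ft_force: [0.6, 0.6, -0.1]
grip_width: 1.0
grasp_force: 0.0
```

```bash
python3 - <<'E'
from h import *
from workcell import viewer
m=viewer.camera_model('wrist')
im=viewer.camera('wrist')[:,:,::-1]; im2=viewer.camera('top')[110:190,150:260,::-1]
cv2.imwrite('pics/w3.png',np.hstack([cv2.resize(im,(500,375)),cv2.resize(im2,(300,375))]))
for p in([.46,-.345,.058],[.448,-.1425,.038]):
    q=proj(m,p)[0]; print(q*500/512, ray(m,q+[1,0],p[2])-p[:2])
E
```

```text
[250.33595401 104.6932585 ] [1.11426938e-03 9.67115768e-05]
[ 255.93434289 -104.60752337] [9.78274676e-04 8.56959100e-05]
```

View pics/w3.png

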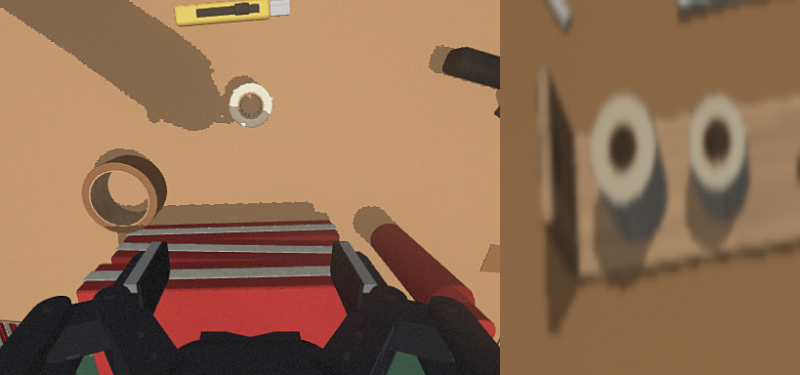

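The roll 58 top is at (251,104), which matches the prediction of (250,105). The top crop shows rolls 104 and 80 both seated.

>>> play_rows:
  plan: [0,0,0,0.04,0.002,0.05,1,0,0,0,0.071,0.002,0.1,1,0,0,0,0.071,0.002,0.15,1,0,0,0,0.071,0.002,0.18,1,0,0,0,0.071,0.002,0.21,1,0,0,0,0.071,0.002,0.23,1,0,0,0,0.071,0.002,0.23,1,0,0,0,0.071,0.002,0.23,1,0,0,0,0.071,0.002,0.23,0,0,0,0,0.071,0.002,0.23,0,0,0,0,0.071,0.002,0.23,0,0,0,0,0.071,0.002,0.23,0,0,0,0,0.071,0.002,0.23,0,0,0,0,0.071,0.002,0.23,0,0,0,0,0.071,0.002,0.05,0,0,0,0,0.071,0.002,0.05,0,0,0,0,0.071,0.002,0.05,0,0,0,0,0.071,0.002,0.05,0,0,0,0,0.071,0.002,0.05,0]

```text
clock: 19.38
position: [0.4596, -0.3457, 0.2147]
ee_rot: [0.676, 0.736, -0.0, -0.0]
ft_force: [-0.1, -0.4, -1.3]
grip_width: 0.581
grasp_force: 42.3
```

>>> play_rows:
  plan: [0,0,0,0.322,0.225,0,0,0,0,0,0.322,0.225,0,0,0,0,0,0.322,0.225,0,0,0,0,0,0.322,0.225,0,0,0,0,0,0.322,0.225,0,0,0,0,0,0.322,0.225,0,0,0,0,0,0.322,0.225,0,0,0,0,0,0.322,0.225,0,0,0,0,0,0.322,0.225,0.05,0,0,0,0,0.322,0.225,0.08,0,0,0,0,0.322,0.225,0.08,0,0,0,0,0.322,0.225,0.08,0]

```text
clock: 20.88
position: [0.6572, -0.0071, 0.1366]
ee_rot: [0.677, 0.736, 0.0, 0.001]
ft_force: [0.5, 0.1, -0.9]
grip_width: 0.58
grasp_force: 42.3
```

>>> play_rows:
  plan: [0,0,0,0.001,0,0.02,0,0,0,0,0.001,0,0.04,0,0,0,0,0.001,0,0.055,0,0,0,0,0.001,0,0.068,0,0,0,0,0.001,0,0.077,0,0,0,0,0.001,0,0.083,0,0,0,0,0.001,0,0.084,0,0,0,0,0.001,0,0.084,0]

```text
clock: 21.88
position: [0.657, -0.0048, 0.0516]
ee_rot: [0.676, 0.737, 0.0, 0.0]
ft_force: [0.1, 0.2, -1.3]
grip_width: 0.582
grasp_force: 42.3
```

>>> play_rows:
  plan: [0,0,0,0,0,0.001,0,0,0,0,0,0,0.001,0.9,0,0,0,0,0,0.001,0.9,0,0,0,0,0,0.001,0.9,0,0,0,0,0,0.001,0.9,0,0,0,0,0,-0.03,0.9,0,0,0,0,0,-0.08,1,0,0,0,0,0,-0.14,1,0,0,0,0,0,-0.2,1,0,0,0,-0.19,-0.22,-0.2,1,0,0,0,-0.19,-0.22,-0.2,1,0,0,0,-0.19,-0.22,-0.2,1,0,0,0,-0.19,-0.22,-0.2,1,0,0,0,-0.19,-0.22,-0.2,1,0,0,0,-0.19,-0.22,-0.2,1,0,0,0,-0.19,-0.22,-0.2,1]

```text
clock: 23.88
position: [0.4542, -0.2122, 0.2515]
ee_rot: [0.676, 0.737, 0.0, 0.0]
ft_force: [1.0, -0.5, -0.1]
grip_width: 0.997
grasp_force: 0.0
```

```bash
python3 - <<'E'
from h import *
from workcell import viewer
m=viewer.camera_model('wrist')
im=viewer.camera('wrist')[:,:,::-1]; im2=viewer.camera('top')[110:190,150:310,::-1]
cv2.imwrite('pics/w4.png',np.hstack([cv2.resize(im,(400,300)),cv2.resize(im2,(400,300))]))
print(proj(m,[.4475,-.1425,.038])*.78125)
E
```

```text
[[198.8731922   83.83063834]]
```

View pics/w4.png

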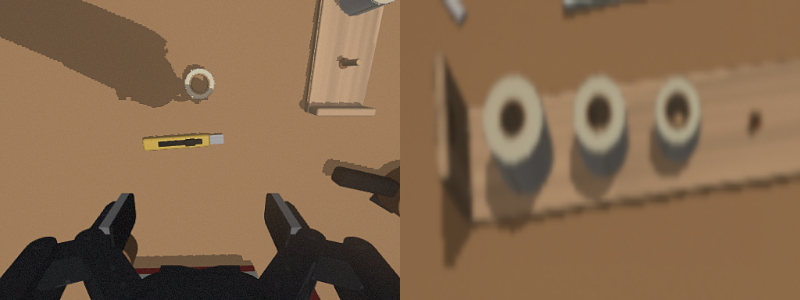

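The roll 38 top is at (199,84), as predicted. The other three are seated in order.

>>> play_rows:
  plan: [0,0,0,0.04,0,0.05,1,0,0,0,0.07,0,0.1,1,0,0,0,0.07,0,0.15,1,0,0,0,0.07,0,0.18,1,0,0,0,0.07,0,0.21,1,0,0,0,0.07,0,0.225,1,0,0,0,0.07,0,0.229,1,0,0,0,0.07,0,0.229,1,0,0,0,0.07,0,0.229,0,0,0,0,0.07,0,0.229,0,0,0,0,0.07,0,0.229,0,0,0,0,0.07,0,0.229,0,0,0,0,0.07,0,0.229,0,0,0,0,0.07,0,0.229,0,0,0,0,0.07,0,0.229,0,0,0,0,0.07,0,0.05,0,0,0,0,0.07,0,0.05,0,0,0,0,0.07,0,0.05,0,0,0,0,0.07,0,0.05,0,0,0,0,0.07,0,0.05,0]

```text
clock: 26.48
position: [0.4473, -0.1432, 0.2009]
ee_rot: [0.677, 0.736, -0.0, 0.0]
ft_force: [-0.5, 0.7, -1.0]
grip_width: 0.511
grasp_force: 41.1
```

>>> play_rows:
  plan: [0,0,0,0.031,0.22,0,0,0,0,0,0.031,0.22,0,0,0,0,0,0.031,0.22,0,0,0,0,0,0.031,0.22,0,0,0,0,0,0.031,0.22,0,0,0,0,0,0.031,0.22,0.05,0,0,0,0,0.031,0.22,0.08,0,0,0,0,0.031,0.22,0.08,0,0,0,0,0.031,0.22,0.08,0]

```text
clock: 27.6
position: [0.6644, -0.0937, 0.1224]
ee_rot: [0.676, 0.736, 0.0, 0.0]
ft_force: [0.5, 0.3, -0.1]
grip_width: 0.508
grasp_force: 41.2
```

>>> play_rows:
  plan: [0,0,0,0,0,0.02,0,0,0,0,0,0,0.04,0,0,0,0,0,0,0.055,0,0,0,0,0,0,0.068,0,0,0,0,0,0,0.077,0,0,0,0,0,0,0.083,0,0,0,0,0,0,0.083,0,0,0,0,0,0,0.083,0]

```text
clock: 28.6
position: [0.6646, -0.0935, 0.0386]
ee_rot: [0.676, 0.737, 0.0, 0.0]
ft_force: [0.1, 0.2, -0.4]
grip_width: 0.505
grasp_force: 41.2
```

>>> play_rows:
  plan: [0,0,0,0,0,0.001,0,0,0,0,0,0,0.001,0.9,0,0,0,0,0,0.001,0.9,0,0,0,0,0,0.001,0.9,0,0,0,0,0,0.001,0.9,0,0,0,0,0,0.001,0.9,0,0,0,0,0,-0.03,0.9,0,0,0,0,0,-0.08,1,0,0,0,0,0,-0.14,1,0,0,0,0,0,-0.22,1,0,0,0,-0.12,-0.1,-0.24,1,0,0,0,-0.12,-0.1,-0.24,1,0,0,0,-0.12,-0.1,-0.24,1,0,0,0,-0.12,-0.1,-0.24,1,0,0,0,-0.12,-0.1,-0.24,1]

```text
clock: 30.48
position: [0.5751, -0.2208, 0.2783]
ee_rot: [0.676, 0.737, 0.0, -0.0]
ft_force: [0.7, 0.2, -0.2]
grip_width: 0.999
grasp_force: 0.0
```

```bash
python3 - <<'E'
from h import *
from workcell import viewer
im=viewer.camera('wrist')[:,:,::-1]; im2=viewer.camera('scene')[110:310,230:400,::-1]
m=viewer.camera_model('wrist')
cv2.imwrite('pics/w5.png',np.hstack([cv2.resize(im,(512,384)),cv2.resize(im2,(288,384))]))
for p in([.642,.1695,.119],[.6493,.082,.095],[.6567,-.006,.073],[.664,-.0935,.053]): print(proj(m,p)[0])
E
```

```text
[ 402.80537083 -363.64189756]
[ 376.45751435 -173.0401387 ]
[357.21809174 -36.60840888]
[343.18850945  62.79928575]
```

View pics/w5.png

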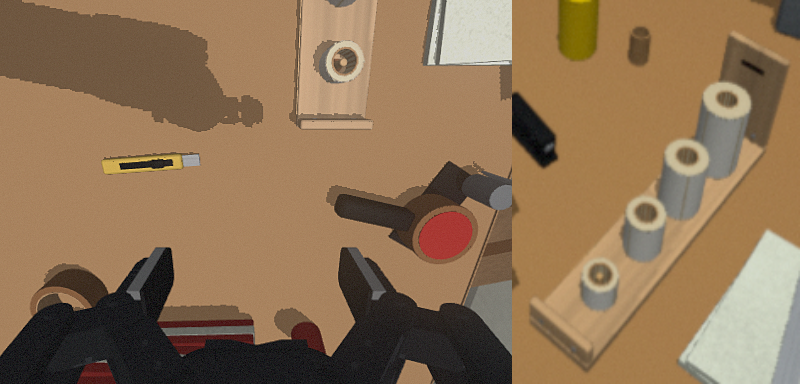

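All four rolls stand flat and in order. Roll 38's top is at (345,62) against a predicted (343,63), with the dowel visible in its bore.

```bash
python3 -c "
from workcell import manip
print(manip.hand_in())"
```

```text
the job is handed in; nothing more can be done
None
```

All four rolls are on the rack over their dowels, in the order 104, 80, 58, 38 from the high cheek, and the job was handed in at about 31 s; hand-in returned no verdict.

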